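# Set the length stop of a portioning board by the long gauge and clamp it

### The job

Set the length stop on the white portioning board to the longer of the two steel length gauges: slacken its wing knob, lay the long gauge flat on the board with one end squarely against the knife guide, slide the stop up until its plate is snug against the gauge's other end, and tighten the wing knob by feel until it comes up hard, fully home, so that the stop is locked there. Do not drag the stop along the rail while it is still clamped, leave the long gauge lying between guide and stop, and leave the short gauge, the knife and the bottle where they are.

Things in the scene. Friction and masses are not known exactly. Their poses are not given: they have to be found in the camera images.
- board: Fixed white plastic portioning board, 300 mm (x) by 500 mm (y) by 20 mm thick, carrying a rail, a knife guide and a length stop; its place and yaw vary. Origin: centre of its underside. x points to its far edge (away from the robot), y to its left, along the rail; z up. Its top is 20 mm over the table.
- rail: Fixed aluminium bar on the board along its far edge, 40 mm wide (x), 440 mm long (y), 25 mm high (top 45 mm over the table), end blocks to 50 mm over the table. Origin: centre of its underside, at board x = +105 mm, y = -15 mm.
- guide_face (a point): Point on the working face of the knife guide, at the board's top, board x = 0, y = +160 mm; axes as the board's. The guide: two fixed upright steel plates with a knife slot between, across the board near its left end, from board x = -65 to +100 mm, top 65 mm over the table. The face looks to -y, towards the stop.
- stop (a joint): Slide of the length stop along the rail, m. 0 = plate face 300 mm from the guide face; it grows towards the guide (+y), so the gap between the faces is 0.300 minus this value. Range 0 to 0.25. Slackened, it slides with about 3 N; clamped, it holds against 8 N or more.
- stop_face (a point): Point on the face of the steel stop plate that looks at the guide (+y), at the board's top, board x = 0; axes as the board's. The plate is 8 mm thick (y), spans board x = -57 to +68 mm, and 4 to 49 mm over the board's top. Behind it a small gusset spans board x +40 to +70. Its far end is fixed to the saddle.
- saddle_top (a point): Centre of the top of the stop's steel saddle, which straddles the rail and carries the wing knob: 76 mm (x) by 70 mm (y), top 73 mm over the table (a flat brass bush, 30 mm wide, 6 mm higher under the knob). It is at board x = +105 mm, 10 mm behind (-y of) the stop plate's face; axes as the board's.
- stop_back (a point): Point on the back of the stop plate (the face away from the guide, -y), at board x = -25 mm, 28 mm over the board's top: a good place to push the stop towards the guide.
- knob_grip (a point): Middle of the black wing knob on the saddle, on its vertical axis, 110 mm over the table. Its wings form one straight upright bar 80 mm long (this point's x), 14 mm thick (y), 28 mm high (96 to 124 mm over the table), alike at both ends; hub and saddle lie below. Clockwise seen from above tightens, counter-clockwise slackens. Its angle varies; it starts lightly clamped, 0.4 to 1 rad past the bite.
- shoe: Nylon shoe at the foot of the knob's screw, hidden in the saddle; it locks the stop on the rail: about 37 N per rad past the bite. The knob angle where it bites is unknown: feel it. The knob takes 0.03 N m free, rising to at most 0.3; 1.6 rad past the bite the screw comes up hard on its shoulder (the moment leaps past 0.35 N m): fully home. Locked from 45 N. 2 rad free below the bite.
- gauge_long: The longer length gauge, loose, about 0.4 kg: a smooth stainless box 50 mm wide (x), 150 mm long (y), 18 mm high, with an upright grip rib on top: 10 mm thick (x), 60 mm long (y), reaching 50 mm over the underside. Origin: centre of its underside. It lies on the table left or right of the board.
- gauge_short: The shorter gauge, the same but 110 mm long, on the other side of the board; not used, leave it alone.
- knife: Loose filleting knife, about 290 mm long (its y), up to 24 mm wide, 18 mm high, lying along the near edge of the board; leave it alone.
- sanitiser: Loose white plastic bottle, 60 mm diameter, 160 mm high, standing beyond the board's left end; leave it alone.
Not all that is in view belongs to the job. Leave any orange look-alike of the gauge_long alone.

How it is judged:
By the outcome, as a careful person would: the job done as asked, in the order asked, and still so for the second after the job is handed in, with the robot touching nothing.
It also fails if it takes over 72 s, if anything falls off the work surface, if the arm or the gripper's body presses on something with over 40 N, if the wrist force passes 120 N, or if a joint passes its speed limit or range.

### The arm

A 7-joint arm with a two-finger parallel gripper is mounted at the origin on the work surface. World frame = base frame: x ahead of the robot, y to its left, z up, the work surface at z = 0. Lengths are in m, angles in rad, forces in N, time in s.
With the tool pointing down it reaches from about 0.425 to 0.925 m from the base axis. Payload 6.8 kg.
Tool frame: the origin (TCP) lies midway between the tips of the shut fingers; the grasp point (between the pads) lies 19 mm behind it (r.grip_depth is the distance from the TCP to the grasp point, in m); z points along the fingers, y is the line along which they close (so a half turn about z gives the same grasp; the last joint's range is limited). The gripper opens to 85 mm and grips with 20 to 120 N. Pads are 22 mm wide; open, the fingers measure 114 mm over their backs; the gripper's body (76 mm by 85 mm) begins 54 mm behind the grasp point. The pads swing forward as they close: fully open they stand 13 mm farther back than shut.
Start: joints at [1.028, 0.477, 0.022, 1.555, -0.011, 1.109, -0.083], TCP at [0.284, -0.612, 0.231] pointing down, gripper open.
Joint ranges: [-2.96, 2.96], [-0.34, 2.1], [-1.41, 1.46], [0.24, 2.44], [-1.37, 4.51], [0.17, 1.92], [-2.96, 2.96]. Speed limits (rad/s): [2.39, 2.39, 3.14, 3.14, 3.14, 3.14, 3.14].

### API

Orientations are given as a rotation vector (axis times angle).
In Python, from bench import telemetry, grab_frame, calibration, order, silhouettes, r gives the robot as it stands.
- The arm moves only by the tool apply_moves, never from a script. Its argument "moves" is a list of rows, each a list of 7 numbers: the turn, a rotation vector about the tool's x, y, z scaled (see below), then the shift along the tool's x, y, z scaled (see below), then the opening, from -1 (shut) to 1 (fully open). A call has exactly 8 rows; each row shifts and turns the commanded pose from where the row before left it, along the tool's axes as they then stand; what a row does not reach is not made up. The controller multiplies each number of a shift by 1000 mm and each number of a turn by 6 degrees. A row lasts 1/12 s, in which the tool goes at most 41.7 mm and 7.16 degrees, less where a joint would pass 70% of its speed; a pose out of reach is approached as far as the arm can. A call with a number of a shift or a turn outside -1 to 1 is refused whole. A call with a gripper value outside its range is refused whole. The fingers move at their own pace and stop on an object; "grip_force" is the grip in N (left out, the last holds). Time passes only in rows, so rows that do not move let the fingers close, or fill a call up. It gives the time, the measured TCP pose, the force, the opening and the grip force at its end, in the units of the state.
- telemetry.get_obs(): the state, without advancing time (a new reading comes with each control period).
- grab_frame(name): name is "scene" or "top"; returns the picture (480x640x3 uint8, blue, green, red); there is no depth.
- calibration(name): a dict with "fx", "fy", "cx", "cy" (pixels), "world_from_camera" (4x4, takes a point from camera to world coordinates). Camera axes: x right, y down, z forward; pixel columns grow to the right and rows downward; lengths in m; the calibration is good to about 2 mm. A picture is of the moment at which its call begins. calibration takes no time and is no camera call.
- order.hand_in(): hands the job in; it is judged then, once.
Trained networks look in the newest picture that a camera, given by its name, has taken for a name from the list of things; names that differ only in an ending like _2 or _b are one class to them, and where a whole thing is asked for, a point or a joint stands for the part that bears it (a point fixed in the world has none). Each returns a list of dicts, best first, with "p" (0 to 1); they miss things now and then, are a little off and sometimes report something else, mostly with a low value. They report only what shows in the picture. A call takes as long as a camera call. They do not tell look-alikes from the thing itself.
- silhouettes(thing, camera): "mask" (480x640 bool, what is visible of it) and "extent" ([centre column, centre row, width, height] in pixels, round what is visible of it).
The state is a dict: "clock": time; "joints": joint angles; "qvel": joint speeds; "tau": joint torques, N m; "tcp_pos": TCP position; "orientation": TCP orientation; "contact_force": force on the tool from outside, world axes, zero at the start; "moment": the same for the moment, N m; "grip_width": finger opening in m; "gripper_force": force on a finger pad.
Only numpy, scipy, OpenCV 4.12 (cv2) and the standard library are available. Lean on these libraries where they do the work, as an engineer would, in place of code of your own. Each camera call takes 0.05 s, during which the arm holds its last target. There are 200 camera calls.

## Working session

There is one attempt and no reset: what is moved stays moved. The work goes in short steps, Python scripts to look and compute and a tool call to move; the robot and the scene stay as the last step left them, time stands still between calls to the robot, and variables do not carry over. Pictures are saved under pics/ and viewed, at most 10 in all, crops included, and the job is handed in when it is done.

Besides the shell and the picture viewer there is one more tool, called as name(argument=value, ...), one argument or row to a line, values as JSON. apply_moves: Moves the arm, as the interface text tells. Its arguments: {"type":"object","properties":{"moves":{"type":"array"},"grip_force":{"type":"number"}},"required":["moves"]}

```bash
ls; mkdir -p pics; python3 - <<'E'
from bench import telemetry, grab_frame, calibration, silhouettes, r
import cv2,numpy as np
np.set_printoptions(precision=4,suppress=True)
o=telemetry.get_obs();print(o)
for c in("scene","top"):
    f=grab_frame(c);cv2.imwrite(f"pics/{c}0.png",f);k=calibration(c);print(c,k)
    for t in("board","gauge_long","gauge_short","knob_grip","rail","stop"):
        for d in silhouettes(t,c)[:3]:print(t,round(d["p"],2),np.round(d["extent"]))
E
```

```text
pics
{'clock': 0.0, 'joints': array([ 1.0279,  0.4778,  0.0224,  1.5565, -0.0115,  1.1092, -0.0831]), 'qvel': array([ 0.0007,  0.0001,  0.0008, -0.0009, -0.0005,  0.0003, -0.001 ]), 'tau': array([ -0.0009, -59.6456,   1.6069, -28.1195,   0.0123,   0.0094,
         0.    ]), 'tcp_pos': array([ 0.2841, -0.6117,  0.2303]), 'orientation': array([-3.0659, -0.6773,  0.0008]), 'contact_force': array([ 0.2441,  0.3325, -0.407 ]), 'moment': array([-0.0202, -0.0126, -0.0185]), 'gripper_force': 0.0, 'grip_width': 0.08542350558305833}
scene {'fx': 480.07484901828275, 'fy': 480.07484901828275, 'cx': 311.4795142553848, 'cy': 246.86742065139646, 'world_from_camera': array([[-0.54  ,  0.5618, -0.6267,  1.1668],
       [ 0.8416,  0.3511, -0.4105,  0.4385],
       [-0.0106, -0.7491, -0.6624,  0.8284],
       [ 0.    ,  0.    ,  0.    ,  1.    ]])}
board 0.9 [313. 319. 258. 177.]
gauge_long 0.95 [474. 354.  77.  62.]
gauge_long 0.75 [442. 270.  53.  41.]
gauge_short 0.7 [193. 221.  45.  21.]
knob_grip 0.77 [251. 287.  17.  32.]
rail 0.77 [286. 328. 175. 100.]
stop 0.59 [264. 293.  64.  74.]
top {'fx': 461.4352749667385, 'fy': 461.4352749667385, 'cx': 317.38989009705466, 'cy': 237.9481061580587, 'world_from_camera': array([[-0.0152, -0.9751,  0.2211,  0.2526],
       [-0.9999,  0.0157,  0.0007,  0.0126],
       [-0.0041, -0.2211, -0.9753,  1.1444],
       [ 0.    ,  0.    ,  0.    ,  1.    ]])}
board 0.97 [310. 217. 207. 135.]
gauge_long 0.97 [170. 247.  71.  32.]
gauge_long 0.62 [226. 330.  31.  63.]
gauge_short 0.83 [486. 249.  51.  33.]
gauge_short 0.31 [343. 197.  32.  86.]
knob_grip 0.5 [343. 166.  17.  32.]
rail 0.63 [316. 182. 167.  24.]
stop 0.95 [344. 194.  26.  87.]
stop 0.75 [484. 246.  50.  29.]
```

View pics/top0.png

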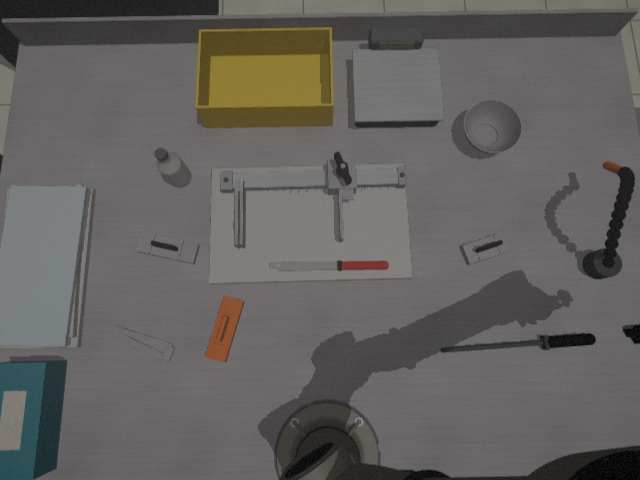

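View pics/scene0.png

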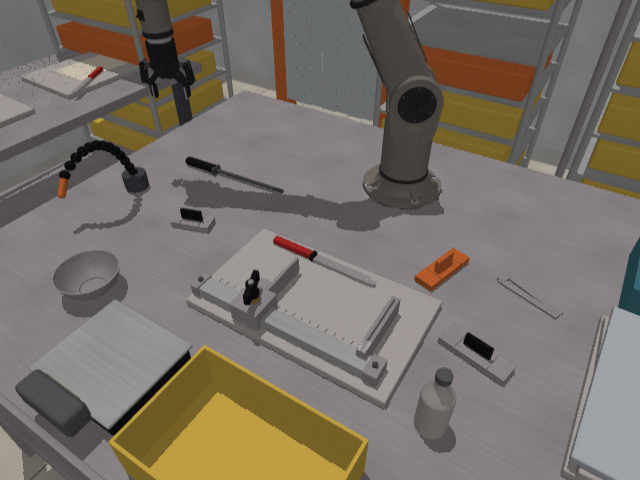

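The long gauge lies left of the board (top 168,248), with its orange look-alike at (225,330). The short gauge is at (485,249). The stop and knob are at (342,170–240), and the guide is at (239,213). I'll fit poses by matching rendered silhouettes in both cameras.

```bash
cat > h.py <<'E'
from bench import telemetry, grab_frame, calibration, silhouettes, order, r
import cv2,numpy as np
from scipy.optimize import minimize
from scipy.spatial.transform import Rotation as R
np.set_printoptions(precision=4,suppress=True)
K={c:calibration(c) for c in("scene","top")}
def proj(c,P):
    k=K[c];M=np.linalg.inv(k["world_from_camera"]);q=np.asarray(P)@M[:3,:3].T+M[:3,3]
    return np.c_[k["fx"]*q[:,0]/q[:,2]+k["cx"],k["fy"]*q[:,1]/q[:,2]+k["cy"]]
def box(x0,x1,y0,y1,z0,z1): return np.array([[x,y,z] for x in(x0,x1) for y in(y0,y1) for z in(z0,z1)],float)
def place(B,p): # x,y,yaw
    c,s=np.cos(p[2]),np.sin(p[2]);Q=B.copy();Q[:,0]=p[0]+c*B[:,0]-s*B[:,1];Q[:,1]=p[1]+s*B[:,0]+c*B[:,1];return Q
S=4
def render(c,boxes):
    m=np.zeros((480*S,640*S),np.uint8)
    for B in boxes:
        h=cv2.convexHull(((proj(c,B)+.5)*S*16).astype(np.int32).reshape(-1,1,2));cv2.fillConvexPoly(m,h,255,shift=4)
    return cv2.resize(m,(640,480),interpolation=cv2.INTER_AREA)/255.
def fit(model,masks,p0,step):
    def cost(p):
        t=0
        for c,m in masks.items():
            a=render(c,model(p));t+=np.abs(a-m).sum()/m.sum()
        return t
    s=np.vstack([p0]+[np.array(p0)+np.eye(len(p0))[i]*step[i] for i in range(len(p0))])
    o=minimize(cost,p0,method="Nelder-Mead",options=dict(initial_simplex=s,xatol=1e-4,fatol=1e-4,maxiter=250))
    return o.x,o.fun
def ray(c,u,v,z):
    k=K[c];W=k["world_from_camera"];d=W[:3,:3]@[(u-k["cx"])/k["fx"],(v-k["cy"])/k["fy"],1];return W[:3,3]+d*(z-W[2,3])/d[2]
def gm(L): return [box(-.025,.025,-L/2,L/2,0,.018),box(-.005,.005,-.03,.03,0,.05)]
E
cat > a.py <<'E'
from h import *
M={}
for c in K:
    grab_frame(c)
    for t in("board","gauge_long","knob_grip","stop"):
        M[t,c]=silhouettes(t,c)[0]["mask"].astype(float)
for cs in(("scene","top"),("scene",),("top",)):
    print(cs)
    bm=lambda p:[place(b,p) for b in[box(-.15,.15,-.25,.25,0,.02),box(.085,.125,-.235,.205,.02,.045)]]
    p,f=fit(bm,{c:M["board",c] for c in cs},[*ray("top",310,222,.02)[:2],0],[.02,.02,.1]);print("board",p,f)
    if len(cs)==2:pb=p
    g,f=fit(lambda p:[place(b,p) for b in gm(.15)],{c:M["gauge_long",c] for c in cs},[*ray("top",168,248,.01)[:2],-.15],[.02,.02,.2]);print("gauge",g,f)
    for y0 in(-1.,.5):
        k,f=fit(lambda p:[place(box(-.04,.04,-.007,.007,.096,.124),p)],{c:M["knob_grip",c] for c in cs},[*ray("top",342,168,.11)[:2],y0],[.02,.02,.6]);print("knob",k,f)
        d=k[:2]-pb[:2];c_,s_=np.cos(pb[2]),np.sin(pb[2]);print("  in board",c_*d[0]+s_*d[1],-s_*d[0]+c_*d[1])
    def sm(p):
        y=p[0];B=[box(-.057,.068,y-.008,y,.024,.069),box(.067,.143,y-.045,y+.025,.02,.073)]
        return [place(b,pb) for b in B]
    s,f=fit(sm,{c:M["stop",c] for c in cs},[-.07],[.02]);print("stopface y",s,f)
f=grab_frame("top");g=grab_frame("scene")
for im,c in((f,"top"),(g,"scene")):
    for B in bm(pb)+sm(s):cv2.polylines(im,[cv2.convexHull(proj(c,B).astype(np.int32).reshape(-1,1,2))],True,(0,255,0),1)
cv2.imwrite("pics/ov.png",np.hstack([cv2.resize(f[130:300,130:420],None,fx=1.35,fy=1.35*1),cv2.resize(g[225:395,180:450],None,fx=1.35,fy=1.35)]))
E
python3 a.py
```

```text
Traceback (most recent call last):
  File "a.py", line 6, in <module>
    M[t,c]=silhouettes(t,c)[0]["mask"].astype(float)
           ~~~~~~~~~~~~~~~~^^^
IndexError: list index out of range
```

```bash
python3 - <<'E'
s=open('a.py').read()
s=s.replace('''        M[t,c]=silhouettes(t,c)[0]["mask"].astype(float)''','''        for _ in range(6):
            d=silhouettes(t,c)
            if d and d[0]["p"]>.4: M[t,c]=d[0]["mask"].astype(float);print(t,c,d[0]["extent"],d[0]["p"]);break
            grab_frame(c)''')
open('a.py','w').write(s)
E
python3 a.py
```

```text
board scene [312.4, 318.9, 255.1, 177.6] 0.81
gauge_long scene [475.4, 354.9, 77.2, 64.8] 0.8
knob_grip scene [251.5, 287.7, 19.2, 37.2] 0.8
stop scene [262.8, 291.9, 69.8, 75.7] 0.6
board top [311.0, 217.7, 202.4, 129.8] 0.63
gauge_long top [168.7, 247.7, 66.7, 35.0] 0.91
knob_grip top [343.0, 167.6, 15.0, 28.5] 0.77
stop top [341.6, 194.9, 26.5, 90.1] 0.92
('scene', 'top')
board [0.5524 0.0345 0.0113] 0.1525323035864913
gauge [ 0.4914  0.3925 -0.2283] 0.13791264925816404
knob [ 0.656  -0.048   0.3993] 0.6379324923442571
  in board 0.10264567039742266 -0.0836955759527275
knob [ 0.6552 -0.0481  0.4112] 0.6378600484482837
  in board 0.10184276057406877 -0.08369868719922262
stopface y [-0.0741] 0.3722566391909281
('scene',)
board [0.5493 0.0355 0.013 ] 0.07154575265064472
gauge [ 0.4895  0.3933 -0.231 ] 0.04543246740320494
knob [ 0.6571 -0.0456  0.4241] 0.27742584213172444
  in board 0.10375601707121668 -0.0812767858004807
knob [ 0.6573 -0.0457  0.4273] 0.2766314731020613
  in board 0.10394648440182225 -0.08131684994042103
stopface y [-0.073] 0.23366299076056032
('top',)
board [0.5534 0.0339 0.0123] 0.07358326768805364
gauge [ 0.4925  0.3918 -0.2307] 0.045673624288425044
knob [ 0.6563 -0.0495  0.3512] 0.2919934640522876
  in board 0.10296357007121416 -0.08516880577612211
knob [ 0.6558 -0.0495  0.3468] 0.2935531788472965
  in board 0.10244058454007748 -0.08510056888477902
stopface y [-0.0743] 0.1337959075440845
```

View pics/ov.png

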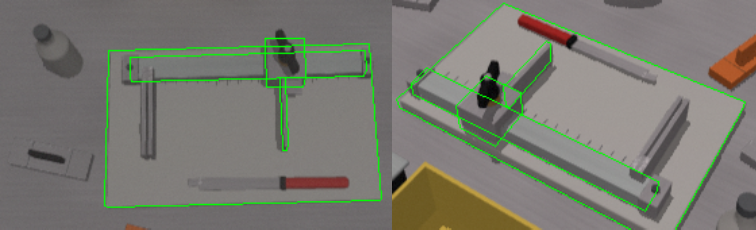

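Both fits agree with the overlays. Board (0.552, 0.0345, yaw 0.012), gauge (0.491, 0.3925, yaw -0.23), and knob (0.656, -0.048, bar yaw 0.40). In the board frame the knob is at x 0.102–0.104, y -0.084, which is close to the expected 0.105. I'm moving to the knob now.

apply_moves(
  moves=[
    [0,0,0,0.02,-0.012,0,1],
    [0,0,0,0.035,-0.0215,0,1],
    [0,0,0,0.035,-0.0215,0,1],
    [0,0,0,0.035,-0.0215,0,1],
    [0,0,0,0.035,-0.0215,0,1],
    [0,0,0,0.035,-0.0215,0,1],
    [0,0,0,0.035,-0.0215,0,1],
    [0,0,0,0.035,-0.0215,0,1],
  ],
  grip_force=60,
)

```text
clock: 2.42
tcp_pos: [0.4571, -0.3515, 0.2316]
orientation: [3.067, 0.677, 0.001]
contact_force: [1.1, -0.1, 0.4]
grip_width: 0.0851
gripper_force: 0.0
```

apply_moves(
  moves=[
    [0,0,0,0.035,-0.0215,0,1],
    [0,0,0,0.035,-0.0215,0,1],
    [0,0,0,0.035,-0.0215,0,1],
    [0,0,0,0.035,-0.0215,0,1],
    [0,0,0,0.035,-0.0215,0,1],
    [0,0,0,0.035,-0.0215,0,1],
    [0,0,0,0.035,-0.0215,0,1],
    [0,0,0,0.02,-0.012,0,1],
  ],
)

```text
clock: 3.08
tcp_pos: [0.6303, -0.0883, 0.2315]
orientation: [-3.064, -0.685, -0.003]
contact_force: [0.7, 1.5, 1.1]
grip_width: 0.0855
gripper_force: 0.0
```

```bash
cat >> h.py <<'E'
def state():
    o=telemetry.get_obs();A=R.from_rotvec(o["orientation"]).as_matrix();psi=np.arctan2(A[1,0],A[0,0])
    print("t",round(o["clock"],2),"tcp",o["tcp_pos"],"psi",round(psi,4),"q",o["joints"],"F",o["contact_force"],"M",o["moment"],"w",round(o["grip_width"],4),"tool z",A[:,2])
    return o,A,psi
def to(p,psi_t=None):
    o,A,psi=state();d=A.T@(np.array(p)-o["tcp_pos"]);print("tool shift",d,"rows",np.linalg.norm(d)/.0417)
    if psi_t is not None:
        w=(psi-psi_t+np.pi)%(2*np.pi)-np.pi;print("tool z turn units",np.degrees(w)/6)
E
python3 -c "
from h import *
to([.656,-.048,.091],.40)"
```

```text
t 3.08 tcp [ 0.6303 -0.0883  0.2315] psi 0.4399 q [ 0.1904  0.4222 -0.1993  1.6425  0.089   1.0844 -1.1642] F [0.7115 1.4561 1.1349] M [-0.0018 -0.0426  0.0086] w 0.0855 tool z [ 0.0016  0.0026 -1.    ]
tool shift [ 0.04   -0.0253  0.1407] rows 3.5596170576954034
tool z turn units 0.3812047201113999
```

apply_moves(
  moves=[
    [0,0,0.1,0.02,-0.0125,0.01,1],
    [0,0,0.1,0.02,-0.0125,0.02,1],
    [0,0,0.1,0,0,0.035,1],
    [0,0,0.08,0,0,0.035,1],
    [0,0,0,0,0,0.025,0.2],
    [0,0,0,0,0,0.012,-0.2],
    [0,0,0,0,0,0.003,-0.35],
    [0,0,0,0,0,0,-0.35],
  ],
)

```text
clock: 3.75
tcp_pos: [0.6538, -0.0546, 0.0912]
orientation: [-3.08, -0.616, 0.002]
contact_force: [-8.0, 9.8, 0.8]
grip_width: 0.0389
gripper_force: 7.4
```

```bash
python3 -c "
from h import *
to([.656,-.048,.091],.40)
for c in K: cv2.imwrite(f'pics/k_{c}.png',grab_frame(c))
a=cv2.imread('pics/k_top.png')[100:240,260:420];b=cv2.imread('pics/k_scene.png')[210:350,180:340]
cv2.imwrite('pics/k.png',cv2.resize(np.hstack([a,b]),None,fx=2.4,fy=2.4,interpolation=cv2.INTER_CUBIC))"
```

```text
t 3.75 tcp [ 0.6538 -0.0546  0.0912] psi 0.3948 q [ 0.1172  0.6021 -0.1798  1.7027  0.1346  0.8501 -1.2968] F [-7.9961  9.8384  0.7872] M [2.4022 2.0671 0.1712] w 0.0389 tool z [-0.0012  0.0005 -1.    ]
tool shift [ 0.0045 -0.0053  0.0002] rows 0.16757299288407976
tool z turn units -0.04982517118745728
```

View pics/k.png

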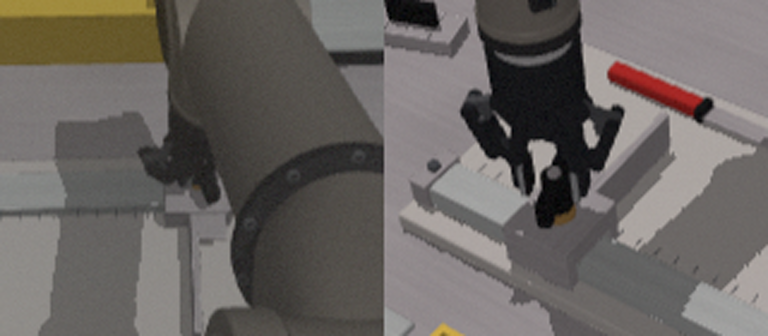

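The bar is touching the +y finger, so the tool sits too far towards -y. I'm opening at once and re-centring.

apply_moves(
  moves=[
    [0,0,0,0,0,0,0.3],
    [0,0,0,0,0,0,0.5],
    [0,0,0,0,0,0,0.5],
    [0,0,0,0,0,0,0.5],
    [0,0,0,0,0,0,0.5],
    [0,0,0,0,0,0,0.5],
    [0,0,0,0,0,0,0.5],
    [0,0,0,0,0,0,0.5],
  ],
)

```text
clock: 4.52
tcp_pos: [0.6541, -0.0549, 0.0913]
orientation: [3.08, 0.616, 0.0]
contact_force: [-1.0, -0.5, 0.1]
grip_width: 0.0638
gripper_force: 0.0
```

```bash
python3 -c "
from h import *
to([.656,-.048,.091],.40)"
```

```text
t 4.52 tcp [ 0.6541 -0.0549  0.0913] psi 0.3949 q [ 0.1171  0.6017 -0.1796  1.703   0.1352  0.849  -1.2969] F [-0.9507 -0.4711  0.0866] M [ 0.0109 -0.0329  0.0109] w 0.0638 tool z [ 0.0001 -0.     -1.    ]
tool shift [ 0.0044 -0.0056  0.0003] rows 0.17103330351634424
tool z turn units -0.04838201678230563
```

apply_moves(
  moves=[
    [0,0,0,0.002,-0.003,0,0.5],
    [0,0,0,0.002,-0.003,0,0.5],
    [0,0,0,0,-0.003,0,0.4],
    [0,0,0,0,0,0,0.2],
    [0,0,0,0,0,0,0],
    [0,0,0,0,0,0,-0.1],
    [0,0,0,0,0,0,-0.15],
    [0,0,0,0,0,0,-0.15],
  ],
  grip_force=20,
)

```text
clock: 5.18
tcp_pos: [0.6554, -0.0469, 0.092]
orientation: [3.079, 0.614, 0.003]
contact_force: [3.1, -4.9, 2.1]
grip_width: 0.0366
gripper_force: 2.8
```

```bash
python3 -c "
from h import *
to([.656,-.048,.091],.40)"
```

```text
t 5.18 tcp [ 0.6554 -0.0469  0.092 ] psi 0.3934 q [ 0.1034  0.6005 -0.1786  1.7031  0.1368  0.8478 -1.3125] F [ 3.0762 -4.9401  2.0568] M [-1.1293 -0.5892 -0.0367] w 0.0366 tool z [ 0.0024 -0.0018 -1.    ]
tool shift [0.0001 0.0012 0.001 ] rows 0.03850056600038477
tool z turn units -0.06286703336872272
```

Contact on both sides at a half-width of about 14.7 mm shows the fingertips meet the hub, which lies below the wings. The centre that gives, (0.656, -0.0485), confirms the vision result. I'll raise 10 mm and grip only the wings.

apply_moves(
  moves=[
    [0,0,0,0,0,0,0.3],
    [0,0,0,0,0,0,0.3],
    [0,0,0,0,0.0017,-0.005,0.3],
    [0,0,0,0,0,-0.005,0.1],
    [0,0,0,0,0,0,-0.1],
    [0,0,0,0,0,0,-0.3],
    [0,0,0,0,0,0,-0.45],
    [0,0,0,0,0,0,-0.45],
  ],
)

```text
clock: 5.85
tcp_pos: [0.6548, -0.0464, 0.1012]
orientation: [-3.08, -0.617, 0.0]
contact_force: [0.7, 0.4, 0.3]
grip_width: 0.0236
gripper_force: 0.0
```

apply_moves(
  moves=[
    [0,0,0,0,0,0,-0.5],
    [0,0,0,0,0,0,-0.5],
    [0,0,0,0,0,0,-0.52],
    [0,0,0,0,0,0,-0.54],
    [0,0,0,0,0,0,-0.56],
    [0,0,0,0,0,0,-0.58],
    [0,0,0,0,0,0,-0.6],
    [0,0,0,0,0,0,-0.6],
  ],
)

```text
clock: 6.52
tcp_pos: [0.6557, -0.0484, 0.1015]
orientation: [3.079, 0.614, 0.002]
contact_force: [2.9, -5.6, -1.6]
grip_width: 0.0172
gripper_force: 3.1
```

```bash
python3 -c "
from h import *
to([.656,-.0485,.101],.40)"
```

```text
t 6.52 tcp [ 0.6557 -0.0484  0.1015] psi 0.3936 q [ 0.1067  0.5899 -0.1801  1.6962  0.1336  0.866  -1.3074] F [ 2.868  -5.5738 -1.6258] M [-1.157  -0.5799 -0.0588] w 0.0172 tool z [ 0.0015 -0.0018 -1.    ]
tool shift [0.0002 0.0002 0.0005] rows 0.013855872362913711
tool z turn units -0.06159129404926287
```

apply_moves(
  moves=[
    [0,0,0,0,0.0016,0,-0.58],
    [0,0,0,0,0,0,-0.58],
    [0,0,0,0,0,0,-0.6],
    [0,0,0,0,0,0,-0.62],
    [0,0,0,0,0,0,-0.64],
    [0,0,0,0,0,0,-0.65],
    [0,0,0,0,0,0,-0.66],
    [0,0,0,0,0,0,-0.66],
  ],
)

```text
clock: 7.18
tcp_pos: [0.6562, -0.0495, 0.1015]
orientation: [3.079, 0.614, 0.002]
contact_force: [4.7, -4.8, -0.8]
grip_width: 0.0145
gripper_force: 4.4
```

```bash
python3 -c "
from h import *
state()"
```

```text
t 7.18 tcp [ 0.6562 -0.0495  0.1015] psi 0.3939 q [ 0.1085  0.5908 -0.1802  1.6945  0.1334  0.8669 -1.305 ] F [ 4.6653 -4.8245 -0.7981] M [-1.1137 -0.7064 -0.0654] w 0.0145 tool z [ 0.0014 -0.0015 -1.    ]
```

apply_moves(
  moves=[
    [0,0,0,0,0.0008,0,-0.66],
    [0,0,0,0,0,0,-0.68],
    [0,0,0,0,0,0,-0.7],
    [0,0,0,0,0,0,-0.75],
    [0,0,0,0,0,0,-0.8],
    [0,0,0,0,0,0,-1],
    [0,0,0,0,0,0,-1],
    [0,0,0,0,0,0,-1],
  ],
  grip_force=40,
)

```text
clock: 7.85
tcp_pos: [0.6564, -0.0494, 0.1016]
orientation: [3.08, 0.616, 0.001]
contact_force: [2.6, -4.2, 1.0]
grip_width: 0.0129
gripper_force: 40.3
```

```bash
python3 -c "
from h import *
state()"
```

```text
t 7.85 tcp [ 0.6564 -0.0494  0.1016] psi 0.3945 q [ 0.1093  0.5911 -0.1809  1.6937  0.1329  0.8677 -1.3038] F [ 2.5747 -4.1906  0.9557] M [-1.0366 -0.5743 -0.0389] w 0.0129 tool z [ 0.0011 -0.0007 -1.    ]
```

apply_moves(
  moves=[
    [0,0,-0.8,0,0,0,-1],
    [0,0,-0.8,0,0,0,-1],
    [0,0,-0.8,0,0,0,-1],
    [0,0,-0.8,0,0,0,-1],
    [0,0,-0.8,0,0,0,-1],
    [0,0,-0.8,0,0,0,-1],
    [0,0,-0.8,0,0,0,-1],
    [0,0,-0.8,0,0,0,-1],
  ],
)

```text
clock: 8.52
tcp_pos: [0.6566, -0.0484, 0.1019]
orientation: [2.703, 1.601, 0.002]
contact_force: [3.3, -3.3, 1.1]
grip_width: 0.013
gripper_force: 40.4
```

```bash
python3 -c "
from h import *
state()"
```

```text
t 8.52 tcp [ 0.6566 -0.0484  0.1019] psi 1.0695 q [ 0.2236  0.6087 -0.3444  1.6844  0.2508  0.8905 -0.7234] F [ 3.2655 -3.3044  1.0633] M [-0.5976 -0.5592 -0.0474] w 0.013 tool z [ 0.0016  0.0003 -1.    ]
```

apply_moves(
  moves=[
    [0,0,-0.8,0,0,0,-1],
    [0,0,-0.8,0,0,0,-1],
    [0,0,-0.8,0,0,0,-1],
    [0,0,-0.8,0,0,0,-1],
    [0,0,-0.8,0,0,0,-1],
    [0,0,-0.8,0,0,0,-1],
    [0,0,-0.8,0,0,0,-1],
    [0,0,-0.8,0,0,0,-1],
  ],
)

```text
clock: 9.18
tcp_pos: [0.6571, -0.0485, 0.1023]
orientation: [2.025, 2.399, 0.003]
contact_force: [4.5, -3.1, 2.6]
grip_width: 0.0132
gripper_force: 40.6
```

```bash
python3 -c "
from h import *
state()"
```

```text
t 9.18 tcp [ 0.6571 -0.0485  0.1023] psi 1.7397 q [ 0.3321  0.6365 -0.5025  1.6755  0.3675  0.9222 -0.143 ] F [ 4.5322 -3.0873  2.5769] M [-0.7037 -0.6041 -0.0442] w 0.0132 tool z [ 0.0026  0.0002 -1.    ]
```

The knob moment stays near the free level of about 0.04 N m, so the stop is slack after 1.35 rad. Next I release, rise and go to the gauge.

apply_moves(
  moves=[
    [0,0,0,0,0,0,0],
    [0,0,0,0,0,0,0.3],
    [0,0,0,0,0,0,0.5],
    [0,0,0,0,0,-0.015,0.6],
    [0,0,0,0,0,-0.03,0.6],
    [0,0,0,0,0,-0.03,0.6],
    [0,0,0,0,0,-0.02,0.6],
    [0,0,0,0,0,0,0.6],
  ],
)

```text
clock: 9.85
tcp_pos: [0.6587, -0.0476, 0.2029]
orientation: [2.028, 2.391, 0.009]
contact_force: [0.7, 0.3, -0.1]
grip_width: 0.0683
gripper_force: 0.0
```

```bash
python3 -c "
from h import *
to([.491,.3925,.15],1.34)"
```

```text
t 9.85 tcp [ 0.6587 -0.0476  0.2029] psi 1.7348 q [ 0.3584  0.5306 -0.5406  1.5988  0.2996  1.0868 -0.0957] F [ 0.6554  0.3061 -0.0711] M [-0.0154 -0.0372 -0.0358] w 0.0683 tool z [ 0.0087  0.0003 -1.    ]
tool shift [ 0.4616 -0.094   0.0515] rows 11.36485313130714
tool z turn units 3.7705080651116933
```

apply_moves(
  moves=[
    [0,0,0,0.025,-0.005,0,0.6],
    [0,0,0,0.039,-0.008,0,0.6],
    [0,0,0,0.039,-0.008,0,0.6],
    [0,0,0,0.039,-0.008,0,0.6],
    [0,0,0,0.039,-0.008,0,0.6],
    [0,0,0,0.039,-0.008,0,0.6],
    [0,0,0,0.039,-0.008,0,0.6],
    [0,0,0,0.039,-0.008,0,0.6],
  ],
)

```text
clock: 10.52
tcp_pos: [0.5455, 0.237, 0.1969]
orientation: [2.032, 2.396, -0.0]
contact_force: [0.3, 0.0, -1.1]
grip_width: 0.0684
gripper_force: 0.0
```

apply_moves(
  moves=[
    [0,0,0,0.039,-0.008,0,0.6],
    [0,0,0,0.039,-0.008,0,0.6],
    [0,0,0,0.039,-0.008,0,0.6],
    [0,0,0.75,0.02,-0.004,0.01,0.6],
    [0,0,0.75,0,0,0.015,0.6],
    [0,0,0.75,0,0,0.015,0.5],
    [0,0,0.75,0,0,0.01,0.4],
    [0,0,0.75,0,0,0,0.3],
  ],
)

```text
clock: 11.18
tcp_pos: [0.495, 0.3649, 0.1441]
orientation: [-2.464, -1.949, 0.007]
contact_force: [0.7, -0.4, 0.5]
grip_width: 0.0557
gripper_force: 0.0
```

```bash
python3 -c "
from h import *
to([.491,.3925,.024],1.34)
f=grab_frame('scene');cv2.imwrite('pics/g1.png',cv2.resize(f[240:440,380:600],None,fx=2.5,fy=2.5))
"
```

```text
t 11.18 tcp [0.495  0.3649 0.1441] psi 1.3388 q [-0.3442  0.5286 -0.5296  1.752   0.3173  0.9518 -1.2337] F [ 0.6854 -0.3743  0.5391] M [ 0.0261 -0.0335 -0.0041] w 0.0557 tool z [-0.0036 -0.0028 -1.    ]
tool shift [ 0.0263 -0.0099  0.12  ] rows 2.9567167348146
tool z turn units -0.010989122144215357
```

View pics/g1.png

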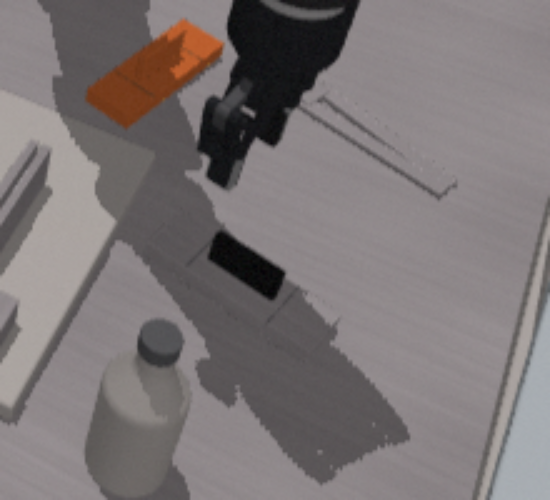

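The gripper is hovering just short of the gauge, whose black rib is clearly visible. I'm moving over it and down.

apply_moves(
  moves=[
    [0,0,0,0.013,-0.005,0.01,0.3],
    [0,0,0,0.013,-0.005,0.02,0.3],
    [0,0,0,0,0,0.03,0.3],
    [0,0,0,0,0,0.03,0.3],
    [0,0,0,0,0,0.02,0.3],
    [0,0,0,0,0,0.008,0.3],
    [0,0,0,0,0,0,0.3],
    [0,0,0,0,0,0,0.3],
  ],
  grip_force=20,
)

```text
clock: 11.9
tcp_pos: [0.4932, 0.3939, 0.0292]
orientation: [-2.459, -1.955, -0.001]
contact_force: [0.4, -0.6, 0.8]
grip_width: 0.0556
gripper_force: 0.0
```

```bash
python3 -c "
from h import *
to([.491,.3925,.025],1.34)
"
```

```text
t 11.9 tcp [0.4932 0.3939 0.0292] psi 1.3431 q [-0.4363  0.693  -0.4647  1.7774  0.4232  0.7708 -1.3444] F [ 0.4309 -0.5836  0.8346] M [ 0.0208 -0.0429 -0.0002] w 0.0556 tool z [ 0.0004  0.0007 -1.    ]
tool shift [-0.0019 -0.0018  0.0042] rows 0.11939028658299398
tool z turn units 0.02997463786009005
```

apply_moves(
  moves=[
    [0,0,0,-0.0015,-0.0018,0.003,0.2],
    [0,0,0,0,0,0,0],
    [0,0,0,0,0,0,-0.3],
    [0,0,0,0,0,0,-0.5],
    [0,0,0,0,0,0,-1],
    [0,0,0,0,0,0,-1],
    [0,0,0,0,0,0,-1],
    [0,0,0,0,0,0,-1],
  ],
  grip_force=40,
)

```text
clock: 12.57
tcp_pos: [0.4911, 0.3925, 0.0259]
orientation: [2.46, 1.954, 0.001]
contact_force: [-1.1, -1.8, 5.7]
grip_width: 0.0091
gripper_force: 43.3
```

apply_moves(
  moves=[
    [0,0,0,0,0,0,-1],
    [0,0,0,0,0,-0.01,-1],
    [0,0,0,0,0,-0.02,-1],
    [0,0,0,0,0,-0.03,-1],
    [0,0,0,0,0,-0.03,-1],
    [0,0,0,0,0,-0.02,-1],
    [0,0,0,0,0,0,-1],
    [0,0,0,0,0,0,-1],
  ],
)

```text
clock: 13.23
tcp_pos: [0.4911, 0.3924, 0.1361]
orientation: [2.46, 1.954, 0.003]
contact_force: [-0.3, 0.0, -5.1]
grip_width: 0.0092
gripper_force: 42.1
```

```bash
python3 -c "
from h import *
b=np.array([.552,.0345,.012]);t=place(np.array([[0,.078,0.]]),b)[0];print(t)
to([t[0],t[1],.137],1.583)
g,f=fit(lambda p:[place(b,p)+[0,0,.11] for b in gm(.15)],{},[0,0,0],[1,1,1]) if 0 else (0,0)
"
```

```text
[0.5511 0.1125 0.    ]
t 13.23 tcp [0.4911 0.3924 0.1361] psi 1.3426 q [-0.3886  0.5557 -0.5275  1.729   0.3342  0.9457 -1.2764] F [-0.3054  0.0001 -5.1468] M [-0.0287  0.1019 -0.0008] w 0.0092 tool z [ 0.0014  0.0009 -1.    ]
tool shift [-0.2591  0.1217 -0.0011] rows 6.8654637203106
tool z turn units -2.295915711629846
```

apply_moves(
  moves=[
    [0,0,0,-0.015,0.007,0,-1],
    [0,0,0,-0.03,0.014,0,-1],
    [0,0,0,-0.034,0.016,0,-1],
    [0,0,0,-0.034,0.016,0,-1],
    [0,0,0,-0.034,0.016,0,-1],
    [0,0,0,-0.034,0.016,0,-1],
    [0,0,0,-0.034,0.016,0,-1],
    [0,0,0,-0.03,0.014,0,-1],
  ],
)

```text
clock: 13.9
tcp_pos: [0.5462, 0.124, 0.133]
orientation: [-2.46, -1.952, 0.007]
contact_force: [0.5, -0.9, -3.0]
grip_width: 0.0092
gripper_force: 41.9
```

apply_moves(
  moves=[
    [0,0,-0.4,-0.013,0.006,0,-1],
    [0,0,-0.5,0,0,0,-1],
    [0,0,-0.5,0,0,0,-1],
    [0,0,-0.5,0,0,0.01,-1],
    [0,0,-0.4,0,0,0.01,-1],
    [0,0,0,0,0,0.01,-1],
    [0,0,0,0,0,0,-1],
    [0,0,0,0,0,0,-1],
  ],
)

```text
clock: 14.57
tcp_pos: [0.5491, 0.1132, 0.1037]
orientation: [-2.207, -2.233, 0.005]
contact_force: [-0.7, 0.4, -2.3]
grip_width: 0.0092
gripper_force: 41.9
```

```bash
python3 -c "
from h import *
b=np.array([.552,.0345,.012]);t=place(np.array([[0,.078,0.]]),b)[0]
to([t[0],t[1],.05],1.583)
for c in K: cv2.imwrite(f'pics/p_{c}.png',grab_frame(c))
a=cv2.imread('pics/p_top.png')[120:300,190:430];b=cv2.imread('pics/p_scene.png')[210:390,210:450]
cv2.imwrite('pics/p.png',cv2.resize(np.hstack([a,b]),None,fx=1.66,fy=1.66,interpolation=cv2.INTER_CUBIC))"
```

```text
t 14.57 tcp [0.5491 0.1132 0.1037] psi 1.5826 q [ 0.1078  0.5058 -0.5415  1.9098  0.3467  0.8229 -0.6066] F [-0.7214  0.4163 -2.2901] M [-0.0086 -0.0039 -0.0103] w 0.0092 tool z [-0.0034 -0.0007 -1.    ]
tool shift [-0.0007  0.0022  0.0537] rows 1.2887538247820738
tool z turn units -0.004234714549473565
```

View pics/p.png

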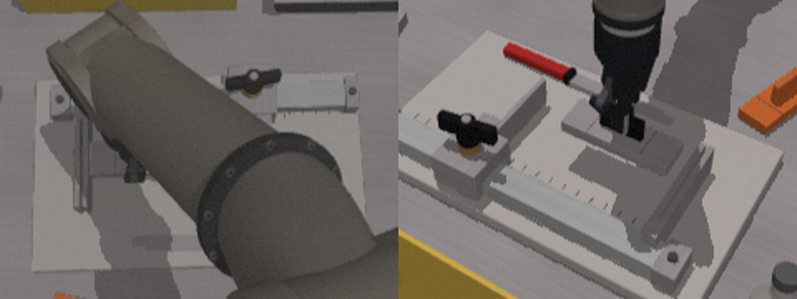

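The gauge hangs level and square between the guide and the stop, and the knob bar now lies along the rail. I'm lowering it.

apply_moves(
  moves=[
    [0,0,0,0,0.001,0.015,-1],
    [0,0,0,0,0.001,0.02,-1],
    [0,0,0,0,0,0.013,-1],
    [0,0,0,0,0,0.004,-1],
    [0,0,0,0,0,0.003,-1],
    [0,0,0,0,0,0.002,-1],
    [0,0,0,0,0,0,-1],
    [0,0,0,0,0,0,-1],
  ],
)

```text
clock: 15.33
tcp_pos: [0.5529, 0.1139, 0.049]
orientation: [2.207, 2.235, 0.002]
contact_force: [0.1, 0.8, -2.5]
grip_width: 0.0089
gripper_force: 41.9
```

```bash
python3 -c "
from h import *
state()"
```

```text
t 15.33 tcp [0.5529 0.1139 0.049 ] psi 1.5835 q [ 0.0713  0.5859 -0.4984  1.9333  0.4116  0.7223 -0.6579] F [ 0.1102  0.7636 -2.5244] M [ 0.0348  0.0207 -0.0458] w 0.0089 tool z [ 0.0012  0.0002 -1.    ]
```

apply_moves(
  moves=[
    [0,0,0,0,0,0.0015,-1],
    [0,0,0,0,0,0.0015,-1],
    [0,0,0,0,0,0,-1],
    [0,0,0,0.001,0,0,-1],
    [0,0,0,0.001,0,0,-1],
    [0,0,0,0.001,0,0,-1],
    [0,0,0,0,0,0,-1],
    [0,0,0,0,0,0,-1],
  ],
)

```text
clock: 16.0
tcp_pos: [0.5531, 0.1154, 0.0459]
orientation: [2.207, 2.233, -0.001]
contact_force: [-0.7, -5.4, 5.8]
grip_width: 0.0095
gripper_force: 43.2
```

```bash
python3 -c "
from h import *
state()"
```

```text
t 16.0 tcp [0.5531 0.1154 0.0459] psi 1.5823 q [ 0.0643  0.591  -0.4942  1.9331  0.4161  0.7184 -0.666 ] F [-0.7496 -5.3512  5.7676] M [-1.0168  0.0759 -0.0303] w 0.0095 tool z [ 0.001  -0.0016 -1.    ]
```

apply_moves(
  moves=[
    [0,0,0,0.001,0,-0.0005,-1],
    [0,0,0,0.001,0,0,-1],
    [0,0,0,0.001,0,0,-1],
    [0,0,0,0,0,0,-1],
    [0,0,0,0,0,0,-1],
    [0,0,0,0,0,0,-1],
    [0,0,0,0,0,0,-1],
    [0,0,0,0,0,0,-1],
  ],
)

```text
clock: 16.67
tcp_pos: [0.5525, 0.1199, 0.0459]
orientation: [2.207, 2.236, 0.001]
contact_force: [0.0, -2.7, 2.5]
grip_width: 0.0092
gripper_force: 42.7
```

```bash
python3 -c "
from h import *
state()"
```

```text
t 16.67 tcp [0.5525 0.1199 0.0459] psi 1.5837 q [ 0.0588  0.5919 -0.4961  1.932   0.4148  0.7188 -0.6704] F [ 0.037  -2.7269  2.5471] M [-0.4337 -0.2542 -0.0451] w 0.0092 tool z [ 0.0004  0.0003 -1.    ]
```

apply_moves(
  moves=[
    [0,0,0,0.001,0,0,-1],
    [0,0,0,0.001,0,0,-1],
    [0,0,0,0,0,0,-1],
    [0,0,0,0,0,0,-1],
    [0,0,0,0,0,0,-1],
    [0,0,0,0,0,0,-1],
    [0,0,0,0,0,0,-1],
    [0,0,0,0,0,0,-1],
  ],
)

```text
clock: 17.33
tcp_pos: [0.5524, 0.1213, 0.0459]
orientation: [2.207, 2.235, -0.0]
contact_force: [-1.0, -4.8, 4.3]
grip_width: 0.0089
gripper_force: 43.0
```

```bash
python3 -c "
from h import *
state()"
```

```text
t 17.33 tcp [0.5524 0.1213 0.0459] psi 1.5832 q [ 0.0555  0.5922 -0.4956  1.9311  0.4152  0.7198 -0.6738] F [-1.0362 -4.8015  4.2709] M [-1.0143 -0.1179 -0.1247] w 0.0089 tool z [ 0.0001 -0.0004 -1.    ]
```

apply_moves(
  moves=[
    [0,0,0,0.001,0,0,-1],
    [0,0,0,0.001,0,0,-1],
    [0,0,0,0,0,0,-1],
    [0,0,0,0,0,0,-1],
    [0,0,0,0,0,0,-1],
    [0,0,0,0,0,0,-1],
    [0,0,0,0,0,0,-1],
    [0,0,0,0,0,0,-1],
  ],
)

```text
clock: 18.0
tcp_pos: [0.5524, 0.1213, 0.0459]
orientation: [2.208, 2.233, -0.004]
contact_force: [-0.8, -9.9, 7.6]
grip_width: 0.0092
gripper_force: 43.5
```

```bash
python3 -c "
from h import *
state()"
```

```text
t 18.0 tcp [0.5524 0.1213 0.0459] psi 1.582 q [ 0.0528  0.5923 -0.4938  1.9304  0.4164  0.7218 -0.6769] F [-0.8237 -9.913   7.5797] M [-1.8295 -0.0415 -0.034 ] w 0.0092 tool z [-0.0004 -0.003  -1.    ]
```

The gauge is against the guide: the force rose to 10 N with no further travel. I'm releasing and going back to the knob.

apply_moves(
  moves=[
    [0,0,0,-0.001,0,-0.0005,-1],
    [0,0,0,0,0,0,-0.6],
    [0,0,0,0,0,0,-0.3],
    [0,0,0,0,0,0,0],
    [0,0,0,0,0,0,0.1],
    [0,0,0,0,0,-0.02,0.1],
    [0,0,0,0,0,-0.035,0.1],
    [0,0,0,0,0,-0.035,0.1],
  ],
)

```text
clock: 18.67
tcp_pos: [0.5509, 0.1232, 0.1362]
orientation: [-2.204, -2.235, 0.003]
contact_force: [1.5, 0.1, 1.3]
grip_width: 0.0468
gripper_force: 0.0
```

```bash
python3 -c "
from h import *
to([.6568,-.0487,.17],1.74)"
```

```text
t 18.67 tcp [0.5509 0.1232 0.1362] psi 1.5848 q [ 0.111   0.469  -0.564   1.8781  0.3149  0.8867 -0.5925] F [1.4631 0.067  1.277 ] M [ 0.0138 -0.0552 -0.0571] w 0.0468 tool z [-0.0033  0.0003 -1.    ]
tool shift [-0.1733  0.1033 -0.0342] rows 4.908258602550955
tool z turn units -1.4819928489671141
```

apply_moves(
  moves=[
    [0,0,0,0,0,-0.03,0.2],
    [0,0,0,-0.02,0.012,-0.01,0.2],
    [0,0,0,-0.033,0.02,0,0.2],
    [0,0,0,-0.033,0.02,0,0.2],
    [0,0,0,-0.033,0.02,0,0.2],
    [0,0,0,-0.033,0.02,0,0.2],
    [0,0,-0.8,-0.021,0.011,0,0.2],
    [0,0,-0.7,0,0,0,0.2],
  ],
)

```text
clock: 19.33
tcp_pos: [0.6595, -0.0564, 0.1755]
orientation: [2.029, 2.395, -0.003]
contact_force: [-0.1, -1.0, -1.3]
grip_width: 0.0511
gripper_force: 0.0
```

```bash
python3 -c "
from h import *
to([.6568,-.0487,.102],1.74)
for c in K: cv2.imwrite(f'pics/s_{c}.png',grab_frame(c))
a=cv2.imread('pics/s_top.png')[120:300,190:430];b=cv2.imread('pics/s_scene.png')[210:390,210:450]
cv2.imwrite('pics/s.png',cv2.resize(np.hstack([a,b]),None,fx=1.66,fy=1.66,interpolation=cv2.INTER_CUBIC))"
```

```text
t 19.33 tcp [ 0.6595 -0.0564  0.1755] psi 1.7361 q [ 0.3675  0.5649 -0.5403  1.6129  0.3258  1.0538 -0.1014] F [-0.1318 -0.9965 -1.2859] M [-0.0965  0.0621  0.0246] w 0.0511 tool z [ 0.0008 -0.0029 -1.    ]
tool shift [ 0.0083 -0.0015  0.0735] rows 1.773413481594691
tool z turn units -0.03716562471821954
```

View pics/s.png

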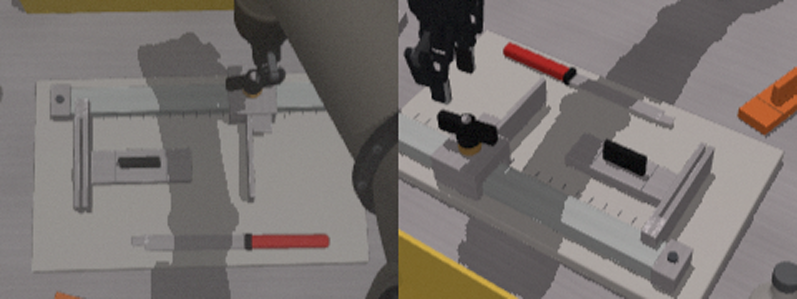

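The gauge lies square against the guide (top crop 92–190, 165). The stop and knob are untouched. I'm gripping the knob.

apply_moves(
  moves=[
    [0,0,0,0.004,0,0.01,0.2],
    [0,0,0,0.003,-0.001,0.025,0.2],
    [0,0,0,0,0,0.025,0.2],
    [0,0,0,0,0,0.012,0],
    [0,0,0,0,0,0.001,-0.3],
    [0,0,0,0,0,0,-0.5],
    [0,0,0,0,0,0,-0.6],
    [0,0,0,0,0,0,-0.6],
  ],
)

```text
clock: 20.1
tcp_pos: [0.6564, -0.0419, 0.1049]
orientation: [2.024, 2.4, 0.003]
contact_force: [1.1, -0.5, 0.9]
grip_width: 0.017
gripper_force: 0.0
```

```bash
python3 -c "
from h import *
to([.6568,-.0487,.102],1.74)"
```

```text
t 20.1 tcp [ 0.6564 -0.0419  0.1049] psi 1.7405 q [ 0.3328  0.6348 -0.5178  1.6763  0.3757  0.9283 -0.1588] F [ 1.1441 -0.4856  0.8903] M [-0.0292  0.0147  0.0066] w 0.017 tool z [ 0.0027  0.     -1.    ]
tool shift [-0.0068 -0.0008  0.0029] rows 0.17795082864212014
tool z turn units 0.004868321621912538
```

apply_moves(
  moves=[
    [0,0,0,-0.0035,0,0.001,-0.6],
    [0,0,0,-0.0035,0,0.001,-0.6],
    [0,0,0,0,0,0,-0.6],
    [0,0,0,0,0,0,-0.65],
    [0,0,0,0,0,0,-0.7],
    [0,0,0,0,0,0,-1],
    [0,0,0,0,0,0,-1],
    [0,0,0,0,0,0,-1],
  ],
  grip_force=40,
)

```text
clock: 20.77
tcp_pos: [0.6574, -0.0499, 0.1018]
orientation: [2.025, 2.4, 0.001]
contact_force: [4.5, -3.0, 2.7]
grip_width: 0.0138
gripper_force: 41.0
```

```bash
python3 -c "
from h import *
p=state()[0]['tcp_pos'];to(p+[-.074*.012,.074,0])"
```

```text
t 20.77 tcp [ 0.6574 -0.0499  0.1018] psi 1.74 q [ 0.3417  0.6406 -0.5147  1.6736  0.3781  0.9261 -0.1486] F [ 4.508  -2.9885  2.6816] M [-0.6424 -0.8086 -0.0259] w 0.0138 tool z [ 0.0019 -0.0007 -1.    ]
t 20.77 tcp [ 0.6574 -0.0499  0.1018] psi 1.74 q [ 0.3417  0.6406 -0.5147  1.6736  0.3781  0.9261 -0.1486] F [ 4.508  -2.9885  2.6816] M [-0.6424 -0.8086 -0.0259] w 0.0138 tool z [ 0.0019 -0.0007 -1.    ]
tool shift [ 0.0731  0.0116 -0.0001] rows 1.7747081009162062
```

apply_moves(
  moves=[
    [0,0,0,0.004,0.001,0,-1],
    [0,0,0,0.01,0.0016,0,-1],
    [0,0,0,0.012,0.0019,0,-1],
    [0,0,0,0.012,0.0019,0,-1],
    [0,0,0,0.012,0.0019,0,-1],
    [0,0,0,0.012,0.0019,0,-1],
    [0,0,0,0.008,0.0013,0,-1],
    [0,0,0,0.002,0.0003,0,-1],
  ],
)

```text
clock: 21.43
tcp_pos: [0.6564, 0.027, 0.1018]
orientation: [-2.021, -2.405, -0.004]
contact_force: [3.8, -1.6, 3.6]
grip_width: 0.0133
gripper_force: 41.2
```

```bash
python3 -c "
from h import *
state()"
```

```text
t 21.43 tcp [0.6564 0.027  0.1018] psi 1.7436 q [ 0.2323  0.6392 -0.5228  1.6789  0.3802  0.9243 -0.2638] F [ 3.7864 -1.583   3.6068] M [-0.4921 -0.9492 -0.0592] w 0.0133 tool z [ 0.0016  0.0022 -1.    ]
```

apply_moves(
  moves=[
    [0,0,0,0,0,0,-1],
    [0,0,0,0.001,0.0002,0,-1],
    [0,0,0,0.001,0.0002,0,-1],
    [0,0,0,0.001,0.0002,0,-1],
    [0,0,0,0.001,0.0002,0,-1],
    [0,0,0,0,0,0,-1],
    [0,0,0,0,0,0,-1],
    [0,0,0,0,0,0,-1],
  ],
)

```text
clock: 22.1
tcp_pos: [0.6565, 0.0264, 0.1017]
orientation: [2.026, 2.399, -0.001]
contact_force: [4.0, -1.3, 6.3]
grip_width: 0.0128
gripper_force: 41.5
```

```bash
python3 -c "
from h import *
state()"
```

```text
t 22.1 tcp [0.6565 0.0264 0.1017] psi 1.7392 q [ 0.2294  0.6392 -0.5199  1.6781  0.3815  0.9263 -0.2693] F [ 4.0075 -1.2636  6.2884] M [-0.2463 -0.727   0.0523] w 0.0128 tool z [ 0.0006 -0.0012 -1.    ]
```

apply_moves(
  moves=[
    [0,0,0,0.001,0.0002,0,-1],
    [0,0,0,0.001,0.0002,0,-1],
    [0,0,0,0.001,0.0002,0,-1],
    [0,0,0,0.001,0.0002,0,-1],
    [0,0,0,0.001,0.0002,0,-1],
    [0,0,0,0,0,0,-1],
    [0,0,0,0,0,0,-1],
    [0,0,0,0,0,0,-1],
  ],
)

```text
clock: 22.77
tcp_pos: [0.6564, 0.0309, 0.1017]
orientation: [2.026, 2.399, -0.002]
contact_force: [2.6, -3.5, 6.7]
grip_width: 0.0129
gripper_force: 41.6
```

```bash
python3 -c "
from h import *
state()"
```

```text
t 22.77 tcp [0.6564 0.0309 0.1017] psi 1.7387 q [ 0.222   0.6396 -0.5197  1.6773  0.3821  0.9274 -0.277 ] F [ 2.5733 -3.4871  6.7229] M [-0.5041 -0.5878  0.0084] w 0.0129 tool z [ 0.0002 -0.002  -1.    ]
```

apply_moves(
  moves=[
    [0,0,0,0.001,0.0002,0,-1],
    [0,0,0,0.001,0.0002,0,-1],
    [0,0,0,0.001,0.0002,0,-1],
    [0,0,0,0,0,0,-1],
    [0,0,0,0,0,0,-1],
    [0,0,0,0,0,0,-1],
    [0,0,0,0,0,0,-1],
    [0,0,0,0,0,0,-1],
  ],
)

```text
clock: 23.43
tcp_pos: [0.6564, 0.0339, 0.1017]
orientation: [2.026, 2.399, -0.002]
contact_force: [2.0, -2.9, 7.3]
grip_width: 0.0135
gripper_force: 41.7
```

```bash
python3 -c "
from h import *
state()"
```

```text
t 23.43 tcp [0.6564 0.0339 0.1017] psi 1.7387 q [ 0.2174  0.64   -0.5198  1.6767  0.3823  0.9279 -0.2817] F [ 1.9663 -2.8902  7.311 ] M [-0.455  -0.5322 -0.0201] w 0.0135 tool z [-0.     -0.0021 -1.    ]
```

apply_moves(
  moves=[
    [0,0,0,0.001,0.0002,0,-1],
    [0,0,0,0.001,0.0002,0,-1],
    [0,0,0,0,0,0,-1],
    [0,0,0,0,0,0,-1],
    [0,0,0,0,0,0,-1],
    [0,0,0,0,0,0,-1],
    [0,0,0,0,0,0,-1],
    [0,0,0,0,0,0,-1],
  ],
)

```text
clock: 24.1
tcp_pos: [0.6565, 0.0342, 0.1017]
orientation: [2.027, 2.397, -0.006]
contact_force: [1.7, -5.1, 8.3]
grip_width: 0.0131
gripper_force: 41.9
```

```bash
python3 -c "
from h import *
state()"
```

```text
t 24.1 tcp [0.6565 0.0342 0.1017] psi 1.7376 q [ 0.215   0.64   -0.5184  1.6763  0.3835  0.9292 -0.2848] F [ 1.731  -5.1158  8.277 ] M [-1.104  -0.4607 -0.0389] w 0.0131 tool z [-0.0004 -0.0043 -1.    ]
```

apply_moves(
  moves=[
    [0,0,0,0.001,0.0002,0,-1],
    [0,0,0,0.001,0.0002,0,-1],
    [0,0,0,0,0,0,-1],
    [0,0,0,0,0,0,-1],
    [0,0,0,0,0,0,-1],
    [0,0,0,0,0,0,-1],
    [0,0,0,0,0,0,-1],
    [0,0,0,0,0,0,-1],
  ],
)

```text
clock: 24.77
tcp_pos: [0.6564, 0.0343, 0.1017]
orientation: [2.028, 2.395, -0.009]
contact_force: [0.9, -8.4, 9.3]
grip_width: 0.0135
gripper_force: 42.1
```

```bash
python3 -c "
from h import *
state()"
```

```text
t 24.77 tcp [0.6564 0.0343 0.1017] psi 1.7362 q [ 0.2126  0.64   -0.5169  1.6759  0.3848  0.9305 -0.2879] F [ 0.8795 -8.4397  9.2807] M [-1.8861 -0.298  -0.041 ] w 0.0135 tool z [-0.0009 -0.0065 -1.    ]
```

The stop meets the gauge at knob y 0.0343 (0.0345 expected) and holds against 8 N. I'm tightening while keeping that light push.

apply_moves(
  moves=[
    [0,0,0.5,0,0,0,-1],
    [0,0,1,0,0,0,-1],
    [0,0,1,0,0,0,-1],
    [0,0,1,0,0,0,-1],
    [0,0,1,0,0,0,-1],
    [0,0,1,0,0,0,-1],
    [0,0,1,0,0,0,-1],
    [0,0,1,0,0,0,-1],
  ],
  grip_force=70,
)

```text
clock: 25.43
tcp_pos: [0.6548, 0.0347, 0.1013]
orientation: [2.794, 1.43, -0.01]
contact_force: [-2.9, -6.7, 9.3]
grip_width: 0.0127
gripper_force: 72.5
```

```bash
python3 -c "
from h import *
state()"
```

```text
t 25.43 tcp [0.6548 0.0347 0.1013] psi 0.946 q [ 0.0851  0.6065 -0.3316  1.6874  0.2468  0.894  -0.9728] F [-2.8746 -6.7077  9.3244] M [-1.5226  0.6488  0.0847] w 0.0127 tool z [-0.0042 -0.0059 -1.    ]
```

apply_moves(
  moves=[
    [0,0,1,0,0,0,-1],
    [0,0,1,0,0,0,-1],
    [0,0,1,0,0,0,-1],
    [0,0,1,0,0,0,-1],
    [0,0,1,0,0,0,-1],
    [0,0,0.5,0,0,0,-1],
    [0,0,0,0,0,0,-1],
    [0,0,0,0,0,0,-1],
  ],
)

```text
clock: 26.1
tcp_pos: [0.654, 0.0357, 0.1011]
orientation: [3.083, 0.585, -0.01]
contact_force: [-4.1, -5.7, 9.2]
grip_width: 0.0126
gripper_force: 72.5
```

```bash
python3 -c "
from h import *
state()"
```

```text
t 26.1 tcp [0.654  0.0357 0.1011] psi 0.3753 q [-0.0126  0.5915 -0.1946  1.6958  0.1459  0.8747 -1.4649] F [-4.0584 -5.7014  9.2417] M [-1.2079  0.7904 -0.0836] w 0.0126 tool z [-0.0055 -0.0048 -1.    ]
```

apply_moves(
  moves=[
    [0,0,0.5,0,0,0,-1],
    [0,0,0.5,0,0,0,-1],
    [0,0,0.5,0,0,0,-1],
    [0,0,0.5,0,0,0,-1],
    [0,0,0.5,0,0,0,-1],
    [0,0,0.5,0,0,0,-1],
    [0,0,0.5,0,0,0,-1],
    [0,0,0.5,0,0,0,-1],
  ],
)

```text
clock: 26.77
tcp_pos: [0.6539, 0.0366, 0.101]
orientation: [3.137, -0.07, -0.009]
contact_force: [-4.1, -4.6, 7.9]
grip_width: 0.0126
gripper_force: 72.4
```

```bash
python3 -c "
from h import *
print(state()[0]['tau'])"
```

```text
t 26.77 tcp [0.6539 0.0366 0.101 ] psi -0.0446 q [-0.0859  0.5853 -0.0931  1.7017  0.0709  0.864  -1.8253] F [-4.0669 -4.5725  7.9429] M [-0.8246  0.7455  0.2465] w 0.0126 tool z [-0.0056 -0.0035 -1.    ]
[ -1.813  -56.686   -2.7444 -23.3757  -0.7844  -1.3742   0.4592]
```

apply_moves(
  moves=[
    [0,0,0.4,0,0,0,-1],
    [0,0,0.4,0,0,0,-1],
    [0,0,0.4,0,0,0,-1],
    [0,0,0.4,0,0,0,-1],
    [0,0,0.4,0,0,0,-1],
    [0,0,0,0,0,0,-1],
    [0,0,0,0,0,0,-1],
    [0,0,0,0,0,0,-1],
  ],
)

```text
clock: 27.43
tcp_pos: [0.6539, 0.0371, 0.1009]
orientation: [3.113, -0.394, -0.008]
contact_force: [-3.0, -3.7, 7.7]
grip_width: 0.0123
gripper_force: 72.3
```

```bash
python3 -c "
from h import *
print(state()[0]['tau'])"
```

```text
t 27.43 tcp [0.6539 0.0371 0.1009] psi -0.252 q [-0.1226  0.5839 -0.0422  1.7045  0.0332  0.8597 -2.0023] F [-3.0432 -3.7334  7.6597] M [-0.6862  0.6949 -0.0579] w 0.0123 tool z [-0.0054 -0.0028 -1.    ]
[ -2.3344 -56.8641  -1.2985 -23.2238  -0.6197  -1.1908   0.0337]
```

apply_moves(
  moves=[
    [0,0,0.3,0,0,0,-1],
    [0,0,0.3,0,0,0,-1],
    [0,0,0.3,0,0,0,-1],
    [0,0,0.3,0,0,0,-1],
    [0,0,0.3,0,0,0,-1],
    [0,0,0.3,0,0,0,-1],
    [0,0,0.3,0,0,0,-1],
    [0,0,0.3,0,0,0,-1],
  ],
)

```text
clock: 28.1
tcp_pos: [0.6541, 0.0376, 0.1009]
orientation: [3.039, -0.782, -0.007]
contact_force: [-2.4, -3.1, 7.4]
grip_width: 0.0122
gripper_force: 72.2
```

```bash
python3 -c "
from h import *
print(state()[0]['tau'])"
```

```text
t 28.1 tcp [0.6541 0.0376 0.1009] psi -0.5034 q [-0.1676  0.5834  0.0199  1.7079 -0.0125  0.8556 -2.217 ] F [-2.3955 -3.1132  7.4361] M [-0.5215  0.3899  0.3801] w 0.0122 tool z [-0.0049 -0.0023 -1.    ]
[ -0.9452 -57.3319   0.213  -22.9877  -0.6825  -0.8087   0.0403]
```

apply_moves(
  moves=[
    [0,0,0.2,0,0,0,-1],
    [0,0,0.2,0,0,0,-1],
    [0,0,0.2,0,0,0,-1],
    [0,0,0.2,0,0,0,-1],
    [0,0,0.2,0,0,0,-1],
    [0,0,0,0,0,0,-1],
    [0,0,0,0,0,0,-1],
    [0,0,0,0,0,0,-1],
  ],
)

```text
clock: 28.77
tcp_pos: [0.6543, 0.0378, 0.1008]
orientation: [2.995, -0.938, -0.006]
contact_force: [-2.3, -2.8, 6.9]
grip_width: 0.0125
gripper_force: 72.0
```

```bash
python3 -c "
from h import *
print(state()[0]['tau'])"
```

```text
t 28.77 tcp [0.6543 0.0378 0.1008] psi -0.6071 q [-0.1861  0.5838  0.0456  1.7092 -0.0317  0.8542 -2.305 ] F [-2.2966 -2.7792  6.8505] M [-0.4575  0.2905  0.1394] w 0.0125 tool z [-0.0046 -0.0019 -1.    ]
[ -1.4148 -57.4371   0.8853 -22.8249  -0.549   -0.6597  -0.1402]
```

apply_moves(
  moves=[
    [0,0,0.25,0,0,0,-1],
    [0,0,0.25,0,0,0,-1],
    [0,0,0.25,0,0,0,-1],
    [0,0,0.25,0,0,0,-1],
    [0,0,0.25,0,0,0,-1],
    [0,0,0.25,0,0,0,-1],
    [0,0,0.25,0,0,0,-1],
    [0,0,0.25,0,0,0,-1],
  ],
)

```text
clock: 29.43
tcp_pos: [0.6545, 0.0382, 0.1008]
orientation: [2.88, -1.246, -0.005]
contact_force: [-1.3, -2.5, 4.6]
grip_width: 0.0125
gripper_force: 71.9
```

```bash
python3 -c "
from h import *
print(state()[0]['tau'])"
```

```text
t 29.43 tcp [0.6545 0.0382 0.1008] psi -0.8168 q [-0.2239  0.5852  0.098   1.7119 -0.0704  0.8521 -2.4831] F [-1.2512 -2.5264  4.6091] M [-0.267   0.079   0.4447] w 0.0125 tool z [-0.004  -0.0017 -1.    ]
[ -0.448  -57.8978   2.0207 -22.4536  -0.5863  -0.2513  -0.0793]
```

apply_moves(
  moves=[
    [0,0,0.2,0,0,0,-1],
    [0,0,0.2,0,0,0,-1],
    [0,0,0.2,0,0,0,-1],
    [0,0,0.2,0,0,0,-1],
    [0,0,0.2,0,0,0,-1],
    [0,0,0,0,0,0,-1],
    [0,0,0,0,0,0,-1],
    [0,0,0,0,0,0,-1],
  ],
)

```text
clock: 30.1
tcp_pos: [0.6546, 0.0382, 0.1009]
orientation: [2.815, -1.385, -0.003]
contact_force: [-1.0, -3.8, 5.7]
grip_width: 0.0124
gripper_force: 95.8
```

```bash
python3 -c "
from h import *
print(state()[0]['tau'])"
```

```text
t 30.1 tcp [0.6546 0.0382 0.1009] psi -0.9145 q [-0.2429  0.5863  0.1235  1.7132 -0.0871  0.8518 -2.5674] F [-0.9952 -3.7692  5.6731] M [-0.6009  0.1272  2.3648] w 0.0124 tool z [-0.0039 -0.0033 -1.    ]
[  0.2394 -57.4456   3.3819 -22.2889  -2.2505  -0.3463  -2.3402]
```

The moment jumps to 2.4 N m and rotation stops, so the knob is fully home. I'm releasing and retreating.

apply_moves(
  moves=[
    [0,0,0,0,0,0,-0.5],
    [0,0,0,0,0,0,-0.2],
    [0,0,0,0,0,0,0.1],
    [0,0,0,0,0,0,0.2],
    [0,0,0,0,0,-0.02,0.2],
    [0,0,0,0,0,-0.03,0.2],
    [0,0,0,0,0,-0.035,0.2],
    [0,0,0,0,0,-0.03,0.2],
  ],
)

```text
clock: 30.77
tcp_pos: [0.6561, 0.0399, 0.2177]
orientation: [2.815, -1.395, -0.001]
contact_force: [1.1, -0.3, -0.4]
grip_width: 0.051
gripper_force: 0.0
```

```bash
python3 -c "
from h import *
to([.5,-.15,.25])
a=grab_frame('top')[120:300,190:430];b=grab_frame('scene')[210:390,210:450]
cv2.imwrite('pics/e.png',cv2.resize(np.hstack([a,b]),None,fx=1.66,fy=1.66,interpolation=cv2.INTER_CUBIC))"
```

```text
t 30.77 tcp [0.6561 0.0399 0.2177] psi -0.92 q [-0.2588  0.4615  0.1436  1.6216 -0.073   1.0644 -2.5854] F [ 1.0582 -0.323  -0.3935] M [-0.066   0.0303 -0.0252] w 0.051 tool z [-0.0006  0.     -1.    ]
tool shift [ 0.0565  0.2393 -0.0322] rows 5.945783397718599
```

View pics/e.png

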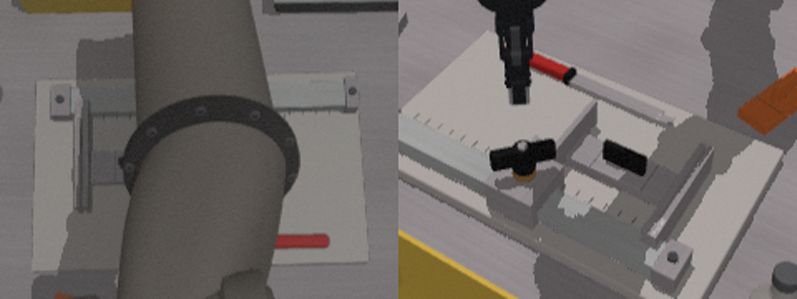

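The scene crop shows the gauge held between guide and stop. The gripper is clear, with no contact force. Handing in.

```bash
python3 -c "
from bench import order
print(order.hand_in())"
```

```text
the job is handed in; nothing more can be done
None
```

The length stop is set to the long gauge, with its plate snug on the gauge and the other end against the knife guide, and the wing knob is tightened until it came up hard; the job is handed in at about 31 s. One slip: while first gripping the still-clamped knob, the fingers pushed it sideways with about 12 N. I backed off at once and saw no sign that the stop moved, but I did not check that separately.

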